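# Press a thread cap home on a pipe stub with a two-handled press

### The arm

A 6-joint arm with a two-finger parallel gripper is mounted at the origin on the work surface. World frame = base frame: x ahead of the robot, y to its left, z up, the work surface at z = 0. Lengths are in m, angles in rad, forces in N, time in s.
With the tool pointing down it reaches from about 0.275 to 0.825 m from the base axis. Payload 4.9 kg.
Tool frame: the origin (TCP) lies at the very end of the fingers, on their centre line; the grasp point (between the pads) lies env.tcp_to_grasp behind it (env.tcp_to_grasp is the distance from the TCP to the grasp point, in m); z points along the fingers, x is the direction in which the jaws open and shut, and the axes are right-handed (so a half turn about z gives the same grasp; the last joint's range is limited). The gripper opens to 85 mm and grips with 20 to 120 N. Pads are 22 mm wide; open, the fingers measure 114 mm over their backs; the gripper's body (76 mm by 85 mm) begins 54 mm behind the grasp point. The pads swing forward as they close: fully open they stand 13 mm farther back than shut.
Start: joints at [1.195, 0.326, -0.193, 1.052, 0, 1.437], TCP at [0.132, 0.534, 0.231] pointing down, gripper open.
Joint ranges: [-2.65, 2.65], [-0.97, 1.79], [-1.3, 1.35], [-1.93, 2.1], [-1.47, 1.37], [-3.14, 3.14]. Speed limits (rad/s): [2.57, 2.57, 3.14, 3.14, 3.14, 3.14].

### API

Orientations are given as a unit quaternion [x, y, z, w].
In Python, from plant import readout, camera, ticket, outline_of, pinpoint, env gives the robot as it stands.
- The arm moves only by the tool send_rows, never from a script. Its argument "rows" is a list of rows, each a list of 7 numbers: the shift along the tool's x, y, z in mm, then the turn, a rotation vector about the tool's x, y, z in rad, then the finger opening in mm, from 0 to 85.4. A call has 1 to 8 rows; each row is the pose to reach, as a shift and turn from the pose commanded when the call began, along the tool's axes at that moment; what a row does not reach only later rows make up. A row lasts 1/10 s, in which the tool goes at most 50 mm and 8.59 degrees, less where a joint would pass 70% of its speed; a pose out of reach is approached as far as the arm can. A call with a gripper value outside its range is refused whole. The fingers move at their own pace and stop on an object; "grip_force" is the grip in N (left out, the last holds). Time passes only in rows, so rows that repeat a pose let the fingers close. It gives the time, the measured TCP pose, the force and the opening at its end, in the units of the state.
- readout.state(): the state, without advancing time (a new reading comes with each control period).
- camera(name): name is "scene" or "top" or "wrist"; returns a dict with "frame" (420x560x3 uint8, red, green, blue), "range_z" (420x560 float32, m along the optical axis (not along the pixel's ray), 0 where there is no reading), "mtx" (3x3 intrinsics, pixels), "xyz" and "rotation" of the camera in the world; the wrist camera has in their place "tool_from_camera" (4x4, takes a point from camera to tool coordinates, whose origin is the TCP and whose axes are the tool frame's). Camera axes: x right, y up, looking along -z (the intrinsics and any distortion apply to the point x, -y, -z); pixel columns grow to the right and rows downward; lengths in m; the calibration is good to about 2 mm. A picture is of the moment at which its call begins: read the wrist's pose just before it.
- ticket.sign_off(): hands the job in, once; it reports no verdict.
Trained networks look in a picture, given as the dict that the camera call returned (one of the last four; its "shot" number tells which), for a name from the list of things; names that differ only in an ending like _2 or _b are one class to them, and where a whole thing is asked for, a point or a joint stands for the part that bears it (a point fixed in the world has none). Each returns a list of dicts, best first, with "p" (0 to 1); they miss things now and then, are a little off and sometimes report something else, mostly with a low value. They report only what shows in the picture. A call takes as long as a camera call. They do not tell look-alikes from the thing itself.
- outline_of(picture, target): "mask" (420x560 bool, what is visible of it) and "bbox" ([left, top, right, bottom] as shares, 0 to 1, of the picture: columns of its width, rows of its height, round what is visible of it).
- pinpoint(picture, target): "position" ([column, row] as shares, 0 to 1, of the picture: columns of its width, rows of its height: a listed point, or the origin of a listed thing).
The state is a dict: "t": time; "joint_pos": joint angles; "qvel": joint speeds; "effort": joint torques, N m; "ee_pos": TCP position; "tool_rot": TCP orientation; "wrist_force": force on the tool from outside, world axes, zero at the start; "torque": the same for the moment, N m; "finger_gap": opening from 0.0 (shut) to 1.0 (fully open).
Only numpy, scipy, OpenCV 4.12 (cv2) and the standard library are available. Lean on these libraries where they do the work, as an engineer would, in place of code of your own. Each camera call takes 0.05 s, during which the arm holds its last target.

### The job

Lay the pipe stub with the yellow cap into the vee nest of the blue hand press, then bring the press's two red handles together until the stiffening cap gives and snaps fully home on the pipe, and stop there: a moderate effort is enough, and more than 50 N on a handle could bend it. Leave the capped stub lying in the nest with the handles together, and do not disturb the tin, jar, wrench and hammer lying about.

Things in the scene. Friction and masses are not known exactly. Their poses are not given: they have to be found in the camera images.
- stub_mid (a point): Centre of the loose metal pipe stub, 34 mm in diameter, 96 mm long, 0.2 to 0.3 kg, lying level along its own y. A yellow cap sits on its +y end; overall 108 mm long with the cap proud, 100 mm home. It starts in the wooden rest. Pick it by the bare middle from above, fingers closing across it (its x). It may go either way round in the press.
- stub: The pipe stub; same frame as stub_mid.
- cap_end (a point): Middle of the outer face of the yellow snap cap (39 mm in diameter, 18 mm long) on the stub: 60 mm from the stub's centre when proud, 52 mm when home.
- cap (a joint): How far the cap has gone on along the pipe: 0 = proud as at the start, 0.008 m = home. Resistance on the cap rises to about 33 N at half travel, then falls; past 6.4 mm it pulls itself home and stays.
- rest_mid (a point): Fixed wooden rest where the stub starts: two vees, each 10 mm wide, 26 mm either side of this point along its y, tops 41 mm above the table, open between. This point is on the axis of a pipe lying in them, 45 mm above the table. The base is 70 by 100 mm, 10 mm thick.
- nest (a point): Middle of the press's nest, on the axis of a 34 mm pipe lying along y in its two steel vees (10 mm wide, 26 mm either side, tops 41 mm above the table), 45 mm above the table. Lay the stub centred within a few mm; the jaws centre it. z is up, the handles reach out to -x. It shares the press axes.
- press: Fixed blue hand press; origin on the table under the nest. Base plate 10 mm thick (x -60 to +105 mm, y within 83 mm). At x +50 to +102 mm a yoke 74 mm high carries two upright hinges at x +70, y +-56 mm. From each hinge a lever (32 to 58 mm above the table) runs past the nest's end, where it carries a jaw roller (24 mm diameter), then bends in to a red handle.
- handle_left (a joint): Angle of the left (+y) lever: 0 = handles together, jaws 100 mm apart; grows as it opens, to 0.21 rad. The levers are geared: pushing one moves both equally. The hinges stay where they are left; pushing one handle takes about 2.5 N. The jaw gap grows by 140 mm per rad, so the jaws meet a proud stub at about 0.057 rad.
- handle_right (a joint): Angle of the right (-y) lever, equal to the left one's. Pressing the cap home takes about 12 N on each handle at the grip points, or about 24 N on one handle alone; once the cap has snapped home the levers come up against a hard stop. More than 60 N on a handle bends it.
- grip_left (a point): Middle of the left red handle, a round bar 16 mm in diameter, 85 mm long, axis 45 mm above the bare table. Together, the handles lie 13 mm either side of the nest's x axis, this point at x = -115 mm there, outer width 42 mm. Outer width grows by 370 mm per rad: over 96 mm at the start, too wide to grasp; about 63 mm when the jaws meet the stub.
- grip_right (a point): Middle of the right red handle, the mirror image of the left.
- tin: Bystander: teal paint tin, 72 mm in diameter, 100 mm tall, origin at the centre of its underside.
- jar: Bystander: lidded glass jar, 64 mm in diameter, 95 mm tall, origin at the centre of its underside.
- wrench: Bystander: steel wrench 190 mm long lying flat along its x.
- hammer: Bystander: hammer 260 mm long lying flat along its x.
Not all that is in view belongs to the job. What is meant by the stub is not purple or turquoise, and is the larger of those in its own colour.

How it is judged:
By the outcome, as a careful person would: the job done as asked, in the order asked, and still so for the second after the job is handed in, with the robot touching nothing.
It also fails if it takes over 61 s, if anything falls off the work surface, if the arm or the gripper's body presses on something with over 40 N, if the wrist force passes 120 N, or if a joint passes its speed limit or range.

## Working session

There is one attempt and no reset: what is moved stays moved. The work goes in short steps, Python scripts to look and compute and a tool call to move; the robot and the scene stay as the last step left them, time stands still between calls to the robot, and variables do not carry over. Pictures are saved under pics/ and viewed, and the job is handed in when it is done.

Besides the shell and the picture viewer there is one more tool, called after "Call:" by a JSON object that holds its "api" and its "payload", one argument or row to a line. send_rows: Moves the arm, as the interface text tells. Its arguments: {"type":"object","properties":{"rows":{"type":"array","items":{"type":"array","items":{"type":"number"}}},"grip_force":{"type":"number"}},"required":["rows"]}

```bash
mkdir -p pics; ls
python3 - <<'E'
from plant import readout,camera,env
import cv2
print(env.tcp_to_grasp, [a for a in dir(env) if a[0]!='_'])
s=readout.state();print(s)
for n in("scene","top"):
    c=camera(n);cv2.imwrite(f"pics/{n}0.png",c["frame"][:,:,::-1]);print(n,c["mtx"].tolist(),c["xyz"],c["rotation"],[k for k in c])
E
```

```text
pics
0.0187 ['MotionError', 'tcp_to_grasp']
{'t': 0.0, 'joint_pos': array([ 1.19480461e+00,  3.26950391e-01, -1.93620714e-01,  1.05202019e+00,
       -2.42785011e-06,  1.43658093e+00]), 'qvel': array([ 0.00207118,  0.001655  , -0.00056791, -0.00088077,  0.00053347,
       -0.00013326]), 'effort': array([-7.81177496e-04, -4.43405592e+01,  2.62438112e+01,  1.54742261e-02,
       -2.27359246e-04,  8.94525925e-06]), 'ee_pos': array([0.13145663, 0.53342983, 0.23048433]), 'tool_rot': array([ 7.87218730e-01,  6.16673225e-01, -7.73606663e-04,  4.54982695e-04]), 'wrist_force': array([-0.00286565, -0.43348304,  0.17706118]), 'torque': array([ 0.008903  , -0.02162436, -0.02509307]), 'finger_gap': 1.0013419082845614}
scene [[494.7289087779181, 0.0, 285.0455337343285], [0.0, 494.7289087779181, 212.40060811701423], [0.0, 0.0, 1.0]] [ 1.08215037 -1.00801401  0.84438931] [0.45598602 0.10869352 0.19893315 0.86063237] ['frame', 'range_z', 'mtx', 'xyz', 'rotation', 'shot']
top [[472.24211235311213, 0.0, 283.77069629901683], [0.0, 472.24211235311213, 207.68079815568407], [0.0, 0.0, 1.0]] [0.41995525 0.03322351 1.61628654] [ 0.02493654 -0.03331237 -0.70489109  0.70809392] ['frame', 'range_z', 'mtx', 'xyz', 'rotation', 'shot']
```

View pics/scene0.png

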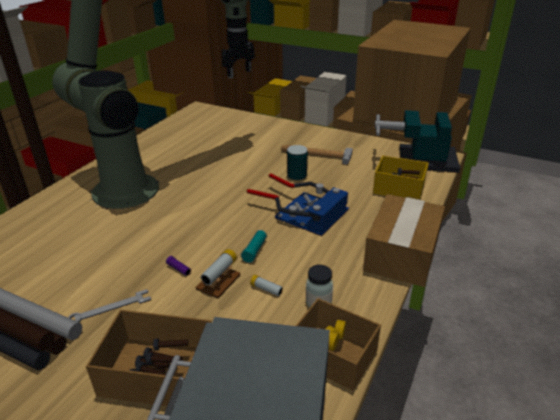

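View pics/top0.png

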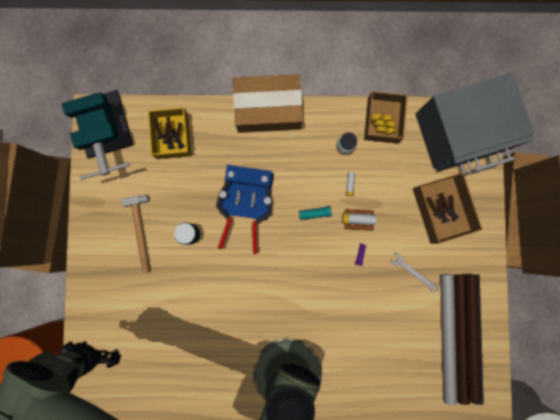

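The top view shows four stub-like things: a metal one with a yellow cap in the wooden rest at (360,219), a smaller metal/yellow one at (350,184), a turquoise one at (315,213) and a purple one at (361,254). The one in the rest fits: it isn't purple or turquoise, and it is the larger of the two metal ones. I'll confirm that in a crop and measure it.

```bash
cat > h.py <<'E'
import numpy as np,cv2
from scipy.spatial.transform import Rotation as R
from plant import readout,camera,ticket,outline_of,pinpoint,env
def pose(c,s=None):
    if 'xyz' in c: return R.from_quat(c['rotation']).as_matrix(),np.array(c['xyz'])
    T=np.array(c['tool_from_camera']);Rt=R.from_quat(s['tool_rot']).as_matrix()
    return Rt@T[:3,:3],Rt@T[:3,3]+s['ee_pos']
def ray(c,u,v,s=None):
    Rm,p=pose(c,s);K=c['mtx'];d=np.array([(u-K[0,2])/K[0,0],-(v-K[1,2])/K[1,1],-1.]);return p,Rm@d
def atz(c,u,v,z,s=None):
    p,d=ray(c,u,v,s);return p+d*(z-p[2])/d[2]
def cloud(c,s=None):
    Rm,p=pose(c,s);K=c['mtx'];v,u=np.mgrid[:420,:560];r=c['range_z']
    P=np.stack([(u-K[0,2])/K[0,0]*r,-(v-K[1,2])/K[1,1]*r,-r],-1)@Rm.T+p
    P[r<=0]=np.nan;return P
def proj(c,X,s=None):
    Rm,p=pose(c,s);q=(np.asarray(X)-p)@Rm;K=c['mtx'];return K[0,0]*q[0]/-q[2]+K[0,2],-K[1,1]*q[1]/-q[2]+K[1,2]
def pp(c,n,z,s=None,k=3):
    for r in pinpoint(c,n)[:k]:
        u,v=r['position'][0]*560,r['position'][1]*420
        print(n,round(r['p'],2),'px',round(u,1),round(v,1),'xyz@z',np.round(atz(c,u,v,z,s),4))
E
python3 - <<'E'
from h import *
c=camera("top")
for n,z in [("stub_mid",.045),("cap_end",.045),("rest_mid",.045),("nest",.045),("press",0),("grip_left",.045),("grip_right",.045),("tin",0),("jar",0),("wrench",0),("hammer",0)]: pp(c,n,z)
f=c["frame"][130:290,190:420,::-1];cv2.imwrite("pics/crop0.png",cv2.resize(f,None,fx=3.4,fy=3.4,interpolation=2))
P=cloud(c);
for px in [(360,219),(350,184),(246,200),(300,300)]: print(px,P[px[1],px[0]])
E
```

```text
stub_mid 0.85 px 310.1 211.4 xyz@z [ 0.5378 -0.0732  0.045 ]
stub_mid 0.78 px 359.0 220.0 xyz@z [ 0.5098 -0.2365  0.045 ]
stub_mid 0.6 px 358.1 252.4 xyz@z [ 0.402  -0.2325  0.045 ]
cap_end 0.55 px 357.3 266.5 xyz@z [ 0.3556 -0.2293  0.045 ]
cap_end 0.54 px 340.2 220.3 xyz@z [ 0.5085 -0.1736  0.045 ]
cap_end 0.45 px 329.9 207.1 xyz@z [ 0.5525 -0.1393  0.045 ]
rest_mid 0.49 px 360.0 219.5 xyz@z [ 0.5115 -0.2399  0.045 ]
nest 0.79 px 248.5 198.3 xyz@z [0.5807 0.1329 0.045 ]
nest 0.2 px 358.0 213.0 xyz@z [ 0.5332 -0.2333  0.045 ]
press 0.78 px 248.7 201.0 xyz@z [0.5759 0.1349 0.    ]
press 0.21 px 362.8 218.2 xyz@z [ 0.5186 -0.2574  0.    ]
grip_left 0.59 px 226.8 231.5 xyz@z [0.4695 0.2037 0.045 ]
grip_left 0.46 px 190.5 235.0 xyz@z [0.4574 0.3237 0.045 ]
grip_right 0.62 px 253.7 234.5 xyz@z [0.46   0.1144 0.045 ]
tin 0.89 px 191.8 236.0 xyz@z [0.455  0.3275 0.    ]
jar 0.93 px 341.0 145.9 xyz@z [ 0.77   -0.1837  0.    ]
wrench 0.56 px 415.1 275.9 xyz@z [ 0.3227 -0.4339  0.    ]
hammer 0.63 px 139.2 232.6 xyz@z [0.4658 0.5065 0.    ]
(360, 219) [ 0.51186698 -0.23611585  0.06632636]
(350, 184) [ 0.63259797 -0.20943747  0.03078079]
(246, 200) [0.57890419 0.14393083 0.00417109]
(300, 300) [ 0.24044262 -0.04185678 -0.00093862]
```

View pics/crop0.png

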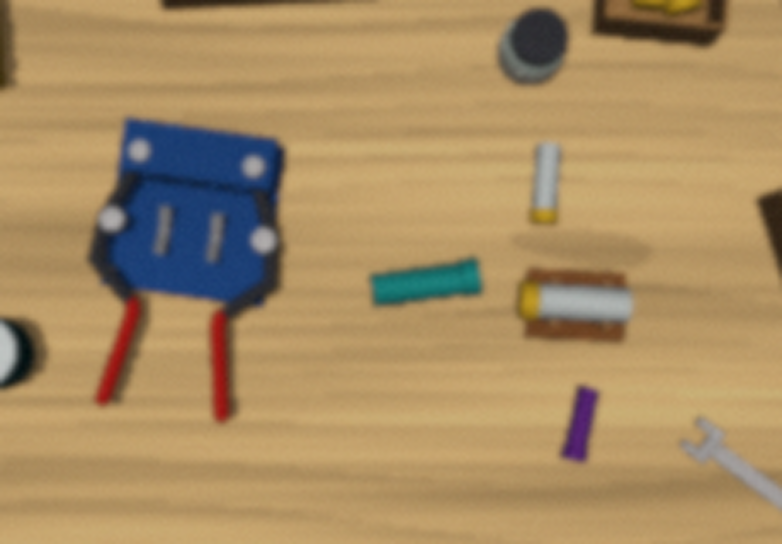

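The crop confirms it: the large metal stub with the yellow cap is in the rest at crop (577,300), cap on the +y (left) side. The one at (545,180) is plainly smaller. Next I'll view the press and the stub with the wrist camera.

```bash
cat >> h.py <<'E'
def go(x,y,z,yaw,s=None):
    "tool down, tool x axis at yaw (mod pi) in world"
    s=s or readout.state();R0=R.from_quat(s['tool_rot'])
    best=None
    for a in (yaw,yaw+np.pi):
        c,q=np.cos(a),np.sin(a);M=np.array([[c,q,0],[q,-c,0],[0,0,-1.]])
        r=(R0.inv()*R.from_matrix(M)).as_rotvec()
        print('yaw',round(a,3),'shift mm',np.round(R0.inv().apply(np.array([x,y,z])-s['ee_pos'])*1000,1),'rot',np.round(r,3))
    print('j6',s['joint_pos'][5],'j1',s['joint_pos'][0],'toolx',R0.as_matrix()[:,0])
E
python3 - <<'E'
from h import *
go(.46,.14,.25,0)
go(.5,-.237,.25,0)
c=camera("wrist");print(c['tool_from_camera'],c['mtx'])
E
```

```text
yaw 0 shift mm [-304.   413.1  -18.7] rot [-0.    -0.     1.329]
yaw 3.142 shift mm [-304.   413.1  -18.7] rot [ 0.    -0.    -1.813]
j6 1.4365839532441522 j1 1.194757562301257 toolx [2.39476269e-01 9.70902210e-01 1.21869097e-04]
yaw 0 shift mm [-660.4  542.2  -18.8] rot [-0.    -0.     1.329]
yaw 3.142 shift mm [-660.4  542.2  -18.8] rot [ 0.    -0.    -1.813]
j6 1.4365839532441522 j1 1.194757562301257 toolx [2.39476269e-01 9.70902210e-01 1.21869097e-04]
[[ 9.99999790e-01  6.31683046e-04  1.46384598e-04 -1.05606957e-03]
 [ 6.46304808e-04 -9.52770968e-01 -3.03689092e-01 -7.63879810e-02]
 [-5.23642553e-05  3.03689123e-01 -9.52771176e-01 -1.43761583e-01]
 [ 0.00000000e+00  0.00000000e+00  0.00000000e+00  1.00000000e+00]] [[299.78387695   0.         281.68623037]
 [  0.         299.78387695 211.82065222]
 [  0.           0.           1.        ]]
```

Call:
{"api": "send_rows", "payload": {
  "rows": [
    [-300, 440, -20, 0, 0, 0, 85],
    [-300, 440, -20, 0, 0, 0, 85],
    [-300, 440, -20, 0, 0, 0, 85],
    [-300, 440, -20, 0, 0, 0, 85],
    [-300, 440, -20, 0, 0, 0, 85],
    [-300, 440, -20, 0, 0, 0, 85],
    [-300, 440, -20, 0, 0, 0, 85],
    [-300, 440, -20, 0, 0, 0, 85]
  ]
}}

```text
t: 1.55
ee_pos: [0.3996, 0.2346, 0.2467]
tool_rot: [0.787, 0.617, 0.0, 0.0]
wrist_force: [0.5, 1.3, 0.3]
finger_gap: 0.995
```

Call:
{"api": "send_rows", "payload": {
  "rows": [
    [-80, 117, 0, 0, 0, 0, 85],
    [-80, 117, 0, 0, 0, 0, 85],
    [-80, 117, 0, 0, 0, 0, 85],
    [-80, 117, 0, 0, 0, 0, 85],
    [-80, 117, 0, 0, 0, 0, 85]
  ]
}}

```text
t: 2.05
ee_pos: [0.493, 0.1299, 0.246]
tool_rot: [0.788, 0.616, -0.0, -0.0]
wrist_force: [-0.5, 0.5, 0.7]
finger_gap: 0.99
```

Run:
```python
from h import *
s=readout.state();print(s['t'],s['ee_pos'],s['joint_pos'])
c=camera("wrist");cv2.imwrite("pics/w1.png",c["frame"][:,:,::-1])
for n,z in [("nest",.045),("press",0),("grip_left",.045),("grip_right",.045)]: pp(c,n,z,s)
np.savez('w1.npz',f=c['frame'],r=c['range_z'],P=cloud(c,s))
```

```text
2.05 [0.49302211 0.12990311 0.24601151] [ 1.12523098e-01  2.42660482e-01 -2.69089885e-01  1.05983992e+00
  4.02559988e-04  3.56521392e-01]
nest 0.98 px 308.9 249.7 xyz@z [0.5819 0.1419 0.045 ]
press 0.75 px 435.5 113.8 xyz@z [0.4617 0.3326 0.    ]
press 0.57 px 307.7 236.1 xyz@z [0.5824 0.1441 0.    ]
grip_left 0.63 px 346.1 151.1 xyz@z [0.4727 0.2091 0.045 ]
grip_right 0.57 px 257.9 160.6 xyz@z [0.4588 0.1093 0.045 ]
```

View pics/w1.png

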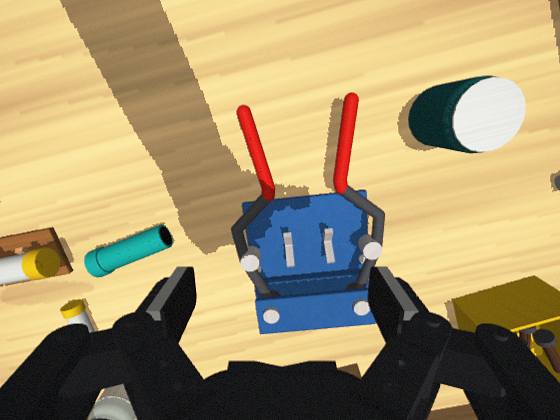

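The wrist picture shows the press with red handles at (257,150) and (345,145), the vees at (289,248) and (328,246), rollers at (251,263) and (372,251), and hinge pins at (271,316) and (362,308). I'll fit the press pose from these.

Run:
```python
from h import *
d=np.load('w1.npz');f=d['f'].astype(int);P=d['P']
hsv=cv2.cvtColor(d['f'],cv2.COLOR_RGB2HSV)
red=(((hsv[...,0]<6)|(hsv[...,0]>174))&(hsv[...,1]>180)&(hsv[...,2]>100)).astype(np.uint8)
n,l,st,ce=cv2.connectedComponentsWithStats(red)
for i in range(1,n):
    if st[i,4]>300:
        Q=P[l==i];Q=Q[np.isfinite(Q[:,2])&(Q[:,2]>.03)]
        z=Q[:,2];T=Q[z>np.percentile(z,60)]
        m=T.mean(0);u=np.linalg.svd(T[:,:2]-m[:2])[2][0];t=(Q[:,:2]-m[:2])@u
        print('red',ce[i],st[i,4],m,'dir',np.degrees(np.arctan2(u[1],u[0])),'ends',m[:2]+u*t.min(),m[:2]+u*t.max(),np.ptp(t))
grey=((hsv[...,1]<60)&(hsv[...,2]>110)).astype(np.uint8);grey[:190]=0;grey[330:]=0;grey[:,:235]=0;grey[:,390:]=0
n,l,st,ce=cv2.connectedComponentsWithStats(grey)
for i in range(1,n):
    if st[i,4]>60:
        Q=P[l==i];Q=Q[np.isfinite(Q[:,2])]
        print('grey',ce[i],st[i],np.median(Q,0),np.percentile(Q[:,2],[5,95]), (Q.min(0)+Q.max(0))/2)
```

```text
red [345.13343328 141.9850075 ] 1334 [0.46351319 0.20871316 0.0540024 ] dir -18.148011736664213 ends [0.41366214 0.22505324] [0.517055   0.19116332] 0.10880537610400226
red [256.13118617 151.65828751] 1273 [0.44963678 0.11018801 0.05407545] dir 2.344008798385111 ends [0.39726317 0.10804417] [0.50576387 0.11248549] 0.10859155903469435
grey [328.55913978 245.19354839] [324 228  11  35 279] [0.59031523 0.16777987 0.03417496] [0.02316185 0.0416496 ] [0.59280736 0.16818211 0.02650294]
grey [288.58208955 249.02985075] [283 232  12  35 268] [0.58320964 0.11623654 0.03401088] [0.02310227 0.04136788] [0.58563906 0.1161622  0.02611866]
grey [370.978125 251.340625] [359 241  23  22 320] [0.59582534 0.21482309 0.05888871] [0.01501511 0.06025229] [0.6096966  0.22221663 0.0308992 ]
grey [250.15306122 262.7755102 ] [240 254  21  18 294] [0.57480499 0.0678748  0.05892155] [0.01566636 0.06019637] [0.58755    0.06776322 0.03593577]
grey [361.40106952 307.64705882] [354 300  16  16 187] [0.65922455 0.18789714 0.07517669] [0.07377976 0.07618456] [0.59481459 0.18241563 0.16642733]
grey [270.82198953 315.82722513] [263 308  16  16 191] [0.64335767 0.07730853 0.07520461] [0.07216789 0.07624943] [0.64640611 0.07693924 0.0725166 ]
```

Call:
{"api": "send_rows", "payload": {
  "rows": [
    [-353, 100, 30, 0, 0, 1.33, 85],
    [-353, 100, 30, 0, 0, 1.33, 85],
    [-353, 100, 30, 0, 0, 1.33, 85],
    [-353, 100, 30, 0, 0, 1.33, 85],
    [-353, 100, 30, 0, 0, 1.33, 85],
    [-353, 100, 30, 0, 0, 1.33, 85],
    [-353, 100, 30, 0, 0, 1.33, 85],
    [-353, 100, 30, 0, 0, 1.33, 85]
  ]
}}

```text
t: 3.1
ee_pos: [0.5055, -0.2394, 0.216]
tool_rot: [0.998, 0.06, 0.0, 0.001]
wrist_force: [-0.4, 0.4, -0.5]
finger_gap: 0.996
```

Call:
{"api": "send_rows", "payload": {
  "rows": [
    [0, 0, 0, 0, 0, 0.13, 60],
    [0, 0, 0, 0, 0, 0.13, 60]
  ]
}}

```text
t: 3.3
ee_pos: [0.5054, -0.2358, 0.2161]
tool_rot: [1.0, -0.0, -0.0, -0.0]
wrist_force: [0.4, 0.0, -0.4]
finger_gap: 0.704
```

Run:
```python
from h import *
s=readout.state();print(s['t'],s['ee_pos'],s['joint_pos'])
c=camera("wrist");cv2.imwrite("pics/w2.png",c["frame"][:,:,::-1])
for n,z in [("stub_mid",.045),("cap_end",.045),("rest_mid",.045)]: pp(c,n,z,s)
P=cloud(c,s);np.savez('w2.npz',f=c['frame'],r=c['range_z'],P=P)
Q=P.reshape(-1,3);Q=Q[np.isfinite(Q[:,2])&(np.abs(Q[:,0]-.51)<.06)&(np.abs(Q[:,1]+.237)<.08)&(Q[:,2]>.053)&(Q[:,2]<.075)]
m=Q.mean(0);u=np.linalg.svd(Q[:,:2]-m[:2],full_matrices=False)[2][0];t=(Q[:,:2]-m[:2])@u
print(len(Q),m,u,'yaw of axis',np.degrees(np.arctan2(u[1],u[0])),t.min(),t.max(),'mid',m[:2]+u*(t.min()+t.max())/2)
go(.51,-.237,.024,0)
```

```text
3.3 [ 0.50536481 -0.235845    0.2161419 ] [-5.69064952e-01  3.50992695e-01 -1.96633954e-01  1.02359965e+00
  1.18736924e-04  1.00237251e+00]
stub_mid 0.96 px 287.9 193.5 xyz@z [ 0.5131 -0.2389  0.045 ]
stub_mid 0.87 px 395.4 169.0 xyz@z [ 0.6263 -0.2125  0.045 ]
stub_mid 0.63 px 308.9 43.5 xyz@z [ 0.532  -0.0945  0.045 ]
cap_end 0.81 px 290.0 144.3 xyz@z [ 0.515  -0.1869  0.045 ]
cap_end 0.73 px 316.3 103.0 xyz@z [ 0.5407 -0.1469  0.045 ]
cap_end 0.73 px 155.8 186.8 xyz@z [ 0.3712 -0.2314  0.045 ]
3050 [ 0.51501356 -0.23210666  0.06052529] [-0.04491146 -0.99899097] yaw of axis -92.57410309056289 -0.04947272375999544 0.05823005873520621 mid [ 0.51481691 -0.2364809 ]
yaw 0 shift mm [  4.4   2.  192.5] rot [ 0.    -0.     0.002]
yaw 3.142 shift mm [  4.4   2.  192.5] rot [ 0.     0.    -3.139]
j6 1.000808591655618 j1 -0.5675030400230952 toolx [9.99996910e-01 2.48469473e-03 8.27912643e-05]
```

View pics/w2.png

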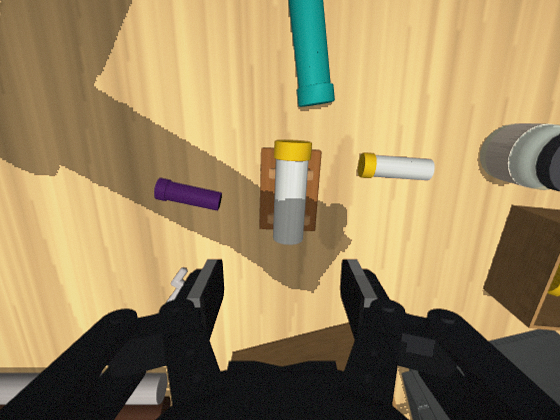

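The stub lies in the rest at pixel (289,195), with the cap at the +y end. Centre is about (0.514, -0.242), axis yaw -0.045. I'll descend straddling it.

Call:
{"api": "send_rows", "payload": {
  "rows": [
    [8.5, 6, 50, 0, 0, 0.047, 60],
    [8.5, 6, 90, 0, 0, 0.047, 60],
    [8.5, 6, 125, 0, 0, 0.047, 60],
    [8.5, 6, 150, 0, 0, 0.047, 60],
    [8.5, 6, 170, 0, 0, 0.047, 60],
    [8.5, 6, 184, 0, 0, 0.047, 60],
    [8.5, 6, 192, 0, 0, 0.047, 60],
    [8.5, 6, 192, 0, 0, 0.047, 60]
  ],
  "grip_force": 40
}}

```text
t: 4.3
ee_pos: [0.5134, -0.2411, 0.0235]
tool_rot: [1.0, -0.023, -0.001, -0.0]
wrist_force: [0.6, -0.2, -0.3]
finger_gap: 0.699
```

Call:
{"api": "send_rows", "payload": {
  "rows": [
    [0, 0, 0, 0, 0, 0, 45],
    [0, 0, 0, 0, 0, 0, 36],
    [0, 0, 0, 0, 0, 0, 28],
    [0, 0, 0, 0, 0, 0, 20],
    [0, 0, 0, 0, 0, 0, 20],
    [0, 0, 0, 0, 0, 0, 20]
  ],
  "grip_force": 40
}}

```text
t: 4.9
ee_pos: [0.514, -0.2424, 0.0255]
tool_rot: [1.0, -0.024, 0.0, 0.0]
wrist_force: [-3.1, 0.4, 6.5]
finger_gap: 0.386
```

Call:
{"api": "send_rows", "payload": {
  "rows": [
    [0, 0, -10, 0, 0, 0, 20],
    [0, 0, -30, 0, 0, 0, 20],
    [0, 0, -60, 0, 0, 0, 20],
    [0, 0, -100, 0, 0, 0, 20],
    [0, 0, -130, 0, 0, 0, 20],
    [0, 0, -130, 0, 0, 0, 20]
  ],
  "grip_force": 50
}}

```text
t: 5.5
ee_pos: [0.5168, -0.2438, 0.1596]
tool_rot: [1.0, -0.024, 0.004, 0.002]
wrist_force: [0.1, -0.8, -3.2]
finger_gap: 0.382
```

Run:
```python
from h import *
s=readout.state();print(s['t'],s['ee_pos'],s['joint_pos'],s['wrist_force'],s['finger_gap'])
c=camera("wrist");cv2.imwrite("pics/w3.png",c["frame"][:,:,::-1])
P=cloud(c);np.savez('w3.npz',f=c['frame'],P=P) if 0 else None
T=np.array(c['tool_from_camera']);K=c['mtx'];v,u=np.mgrid[:420,:560];r=c['range_z']
Q=(np.stack([(u-K[0,2])/K[0,0]*r,-(v-K[1,2])/K[1,1]*r,-r],-1)@T[:3,:3].T+T[:3,3])
hsv=cv2.cvtColor(c['frame'],cv2.COLOR_RGB2HSV)
m=(r>0)&(np.abs(Q[...,0])<.025)&(Q[...,2]<.02)&(Q[...,2]>-.06)&(np.abs(Q[...,1])<.08)&(u>230)&(u<340)
q=Q[m];print(m.sum());
for lo in np.arange(-.07,.02,.01):
    a=q[(q[:,1]>lo)&(q[:,1]<lo+.01)]
    if len(a)>5: print(round(lo,3),len(a),np.round(a.min(0),4),np.round(a.max(0),4))
go(.582,.1422,.155,-.141)
```

```text
5.5 [ 0.51683369 -0.24378995  0.15958437] [-5.69995238e-01  4.14818263e-01 -2.53765344e-01  8.93080426e-01
  1.65766982e-04  1.04867435e+00] [ 0.12657998 -0.81309313 -3.19798264] 0.3820945048329366Traceback (most recent call last):
  File "<stdin>", line 4, in <module>
  File "h.py", line 13, in cloud
    Rm,p=pose(c,s);K=c['mtx'];v,u=np.mgrid[:420,:560];r=c['range_z']
         ~~~~^^^^^
  File "h.py", line 6, in pose
    T=np.array(c['tool_from_camera']);Rt=R.from_quat(s['tool_rot']).as_matrix()
                                                     ~^^^^^^^^^^^^
TypeError: 'NoneType' object is not subscriptable
```

View pics/w3.png

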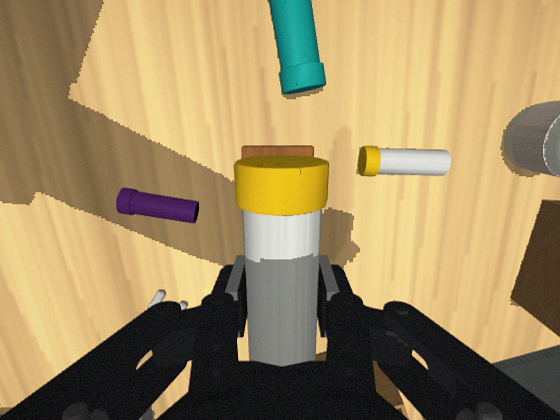

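The stub is held between the pads with the cap at (281,185). Next I'll measure how it sits in the tool frame.

Run:
```python
from h import *
s=readout.state();c=camera("wrist")
T=np.array(c['tool_from_camera']);K=c['mtx'];v,u=np.mgrid[:420,:560];r=c['range_z']
Q=(np.stack([(u-K[0,2])/K[0,0]*r,-(v-K[1,2])/K[1,1]*r,-r],-1)@T[:3,:3].T+T[:3,3])
m=(r>0)&(np.abs(Q[...,0])<.022)&(Q[...,2]<.02)&(Q[...,2]>-.06)&(np.abs(Q[...,1])<.08)&(u>230)&(u<335)
q=Q[m]
for lo in np.arange(-.07,.02,.01):
    a=q[(q[:,1]>lo)&(q[:,1]<lo+.01)]
    if len(a)>5: print(round(lo,3),len(a),np.round(a.min(0),4),np.round(a.max(0),4))
go(.582,.1422,.16,-.141)
```

```text
-0.06 3329 [-0.0184 -0.0598 -0.0421] [ 0.0202 -0.05   -0.0033]
-0.05 2072 [-0.0182 -0.05   -0.041 ] [ 0.0204 -0.04   -0.0198]
-0.04 1861 [-0.0161 -0.04   -0.0389] [ 0.0178 -0.03   -0.0205]
-0.03 1710 [-0.0161 -0.03   -0.0384] [ 0.0177 -0.02   -0.0203]
-0.02 2104 [-0.0218 -0.02   -0.0599] [ 0.0219 -0.01   -0.0069]
-0.01 2566 [-0.022  -0.01   -0.0561] [ 0.022  -0.     -0.0052]
0.0 1818 [-0.0173  0.     -0.0469] [ 0.019  0.01  -0.023]
0.01 1361 [-0.0175  0.01   -0.0399] [ 0.0192  0.02   -0.0212]
yaw -0.141 shift mm [  49.3 -387.2   -5.3] rot [ 0.001 -0.002  0.093]
yaw 3.001 shift mm [  49.3 -387.2   -5.3] rot [ 2.000e-03  1.000e-03 -3.049e+00]
j6 1.0486313723235072 j1 -0.5700765392624186 toolx [ 0.99885137 -0.04789256  0.00149843]
```

Call:
{"api": "send_rows", "payload": {
  "rows": [
    [4, -30, -5, 0, 0, 0.01, 20],
    [10, -78, -5, 0, 0, 0.02, 20],
    [16, -126, -5, 0, 0, 0.03, 20],
    [22, -174, -5, 0, 0, 0.04, 20],
    [28, -222, -5, 0, 0, 0.05, 20],
    [34, -270, -5, 0, 0, 0.065, 20],
    [40, -318, -5, 0, 0, 0.08, 20],
    [46, -362, -5, 0, 0, 0.093, 20]
  ]
}}

```text
t: 6.4
ee_pos: [0.5757, 0.1195, 0.1571]
tool_rot: [0.998, -0.07, -0.002, 0.0]
wrist_force: [1.4, -0.8, -2.0]
finger_gap: 0.381
```

Run:
```python
from h import *
s=readout.state();print(s['t'],s['ee_pos'],s['joint_pos'],s['wrist_force'],s['finger_gap'])
go(.581,.1422,.065,-.141)
```

```text
6.4 [0.57569951 0.11949924 0.15710746] [ 7.90883509e-02  4.55130203e-01 -1.95911633e-01  9.23526107e-01
  1.38434454e-04  1.79081141e+00] [ 1.3670739  -0.76961755 -2.00330185] 0.38097218026883906
yaw -0.141 shift mm [  2.4 -23.3  92.1] rot [0.001 0.004 0.   ]
yaw 3.001 shift mm [  2.4 -23.3  92.1] rot [-6.000e-03  1.000e-03 -3.142e+00]
j6 1.790811411778785 j1 0.07908835091966031 toolx [ 0.99007922 -0.14046128 -0.0037109 ]
```

Call:
{"api": "send_rows", "payload": {
  "rows": [
    [2, -23, 0, 0, 0, 0, 20],
    [2, -23, 30, 0, 0, 0, 20],
    [2, -23, 60, 0, 0, 0, 20],
    [2, -23, 80, 0, 0, 0, 20],
    [2, -23, 80, 0, 0, 0, 20],
    [2, -23, 80, 0, 0, 0, 20]
  ]
}}

```text
t: 7.0
ee_pos: [0.5812, 0.1397, 0.078]
tool_rot: [0.998, -0.07, -0.002, 0.0]
wrist_force: [0.4, -0.0, -1.5]
finger_gap: 0.379
```

Run:
```python
from h import *
s=readout.state();print(s['t'],s['ee_pos'],s['wrist_force'],s['finger_gap'])
c=camera("wrist");cv2.imwrite("pics/w4.png",c["frame"][:,:,::-1])
go(.581,.1422,.024,-.141)
```

```text
7.0 [0.58123641 0.13966827 0.07803298] [ 0.44324113 -0.03358614 -1.48291701] 0.3792981886314562
yaw -0.141 shift mm [-1.7 -2.3 55.2] rot [ 0.     0.001 -0.   ]
yaw 3.001 shift mm [-1.7 -2.3 55.2] rot [ 1.000e-03 -0.000e+00  3.141e+00]
j6 1.8242020345249754 j1 0.11222194178344401 toolx [ 9.90049913e-01 -1.40715223e-01 -6.29578581e-04]
```

View pics/w4.png

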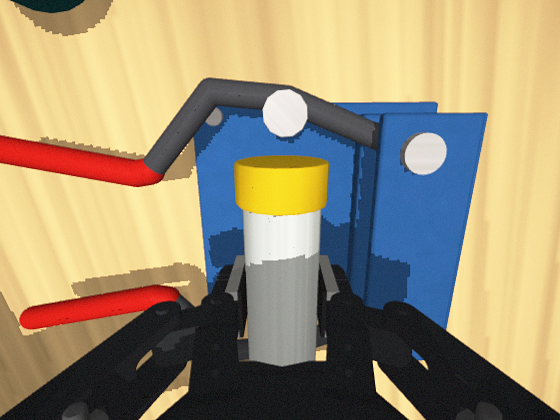

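Call:
{"api": "send_rows", "payload": {
  "rows": [
    [-1.5, 0.5, 10, 0, 0, 0, 20],
    [-1.5, 0.5, 20, 0, 0, 0, 20],
    [-1.5, 0.5, 30, 0, 0, 0, 20],
    [-1.5, 0.5, 40, 0, 0, 0, 20],
    [-1.5, 0.5, 46, 0, 0, 0, 20],
    [-1.5, 0.5, 50, 0, 0, 0, 20],
    [-1.5, 0.5, 52, 0, 0, 0, 20],
    [-1.5, 0.5, 52, 0, 0, 0, 20]
  ]
}}

```text
t: 7.85
ee_pos: [0.5809, 0.1395, 0.0271]
tool_rot: [0.998, -0.07, -0.0, 0.0]
wrist_force: [-0.1, -0.1, -2.1]
finger_gap: 0.379
```

Call:
{"api": "send_rows", "payload": {
  "rows": [
    [0, 0, 1.5, 0, 0, 0, 20],
    [0, 0, 3, 0, 0, 0, 20],
    [0, 0, 4, 0, 0, 0, 20],
    [0, 0, 4, 0, 0, 0, 20]
  ]
}}

```text
t: 8.25
ee_pos: [0.5814, 0.1396, 0.026]
tool_rot: [0.998, -0.07, 0.001, -0.0]
wrist_force: [-5.7, -1.2, 15.4]
finger_gap: 0.382
```

The force is up to 15 N, so the stub is seated in the vees. I'll release it, limiting the opening because the yoke is close.

Call:
{"api": "send_rows", "payload": {
  "rows": [
    [0, 0, 1, 0, 0, 0, 36],
    [0, 0, 1, 0, 0, 0, 42],
    [0, 0, 1, 0, 0, 0, 48],
    [0, 0, 0, 0, 0, 0, 50],
    [0, 0, -5, 0, 0, 0, 50],
    [0, 0, -20, 0, 0, 0, 50],
    [0, 0, -50, 0, 0, 0, 50],
    [0, 0, -90, 0, 0, 0, 50]
  ]
}}

```text
t: 9.05
ee_pos: [0.5793, 0.1393, 0.1127]
tool_rot: [0.998, -0.07, -0.002, 0.0]
wrist_force: [0.9, 0.2, 0.7]
finger_gap: 0.585
```

Call:
{"api": "send_rows", "payload": {
  "rows": [
    [0, 30, -40, 0, 0, 0, 85],
    [0, 30, -80, 0, 0, 0, 85],
    [0, 30, -110, 0, 0, 0, 85],
    [0, 30, -110, 0, 0, 0, 85]
  ]
}}

```text
t: 9.45
ee_pos: [0.5796, 0.1098, 0.2288]
tool_rot: [0.997, -0.071, 0.005, -0.001]
wrist_force: [0.6, -0.0, 0.3]
finger_gap: 0.993
```

Run:
```python
from h import *
s=readout.state();print(s['t'],s['ee_pos'],s['joint_pos'],s['wrist_force'],s['finger_gap'])
c=camera("wrist");cv2.imwrite("pics/w5.png",c["frame"][:,:,::-1])
for n,z in [("stub_mid",.045),("cap_end",.045),("nest",.045),("grip_left",.045),("grip_right",.045)]: pp(c,n,z,s,1)
P=cloud(c,s)
hsv=cv2.cvtColor(c['frame'],cv2.COLOR_RGB2HSV)
red=(((hsv[...,0]<6)|(hsv[...,0]>174))&(hsv[...,1]>180)&(hsv[...,2]>100)).astype(np.uint8)
n,l,st,ce=cv2.connectedComponentsWithStats(red)
for i in range(1,n):
    if st[i,4]>300:
        Q=P[l==i];Q=Q[np.isfinite(Q[:,2])&(Q[:,2]>.03)];z=Q[:,2];T=Q[z>np.percentile(z,60)]
        m=T.mean(0);u=np.linalg.svd(T[:,:2]-m[:2],full_matrices=False)[2][0];t=(Q[:,:2]-m[:2])@u
        print('red',ce[i],st[i,4],m,np.degrees(np.arctan2(u[1],u[0])),'ends',m[:2]+u*t.min(),m[:2]+u*t.max())
Q=P.reshape(-1,3);x=np.array([.9901,-.1405]);y=np.array([.1405,.9901]);a=(Q[:,:2]-[.582,.1422])@x;b=(Q[:,:2]-[.582,.1422])@y
k=np.isfinite(Q[:,2])&(np.abs(a)<.03)&(np.abs(b)<.066)&(Q[:,2]>.057)&(Q[:,2]<.075);
for lo in np.arange(-.06,.07,.01):
    j=k&(b>=lo)&(b<lo+.01)
    if j.sum()>5: print(round(lo,2),j.sum(),'a',np.round([a[j].min(),a[j].max()],4),'b',np.round([b[j].min(),b[j].max()],4),'z',Q[j,2].max())
```

```text
9.45 [0.57963525 0.10979727 0.22882142] [ 6.20922002e-02  3.94734080e-01 -9.80382803e-02  1.06885311e+00
  5.91886153e-05  1.77431016e+00] [ 0.62854465 -0.01971002  0.28063002] 0.9933242295441139
stub_mid 0.96 px 274.7 161.1 xyz@z [0.5793 0.1406 0.045 ]
cap_end 0.82 px 278.3 359.1 xyz@z [ 0.5444 -0.1246  0.045 ]
grip_left 0.57 px 161.1 112.4 xyz@z [0.4705 0.207  0.045 ]
grip_right 0.87 px 167.8 206.7 xyz@z [0.4514 0.107  0.045 ]
red [153.38257576 111.25252525] 1584 [0.46594657 0.20879146 0.05391343] -17.912597637385154 ends [0.41522514 0.22518636] [0.51838799 0.19184061]
red [166.88582996 204.00080972] 1235 [0.45273562 0.11106086 0.05396191] -177.69107066456638 ends [0.50773734 0.11327854] [0.3997753  0.10892548]
-0.06 13 a [-0.0122  0.0119] b [-0.0508 -0.05  ] z 0.062257559167087195
-0.05 199 a [-0.0122  0.013 ] b [-0.05   -0.0401] z 0.06446100663116988
-0.04 207 a [-0.0131  0.0118] b [-0.0399 -0.03  ] z 0.0648770184629282
-0.03 214 a [-0.013   0.0128] b [-0.03 -0.02] z 0.06444080985839462
-0.02 222 a [-0.0128  0.0128] b [-0.02 -0.01] z 0.0642372675123789
-0.01 229 a [-0.0126  0.0127] b [-0.01 -0.  ] z 0.06447916818039656
0.0 235 a [-0.0124  0.0127] b [0.0001 0.0099] z 0.06443173646859535
0.01 243 a [-0.0123  0.0126] b [0.0102 0.0198] z 0.06450586102819678
0.02 246 a [-0.0131  0.0125] b [0.0203 0.0296] z 0.06412910569100305
0.03 250 a [-0.0147  0.0144] b [0.0302 0.04  ] z 0.06461317521568355
0.04 340 a [-0.0166  0.0164] b [0.04   0.0495] z 0.06797519130062607
0.05 252 a [-0.0165  0.0154] b [0.0503 0.057 ] z 0.06694116626580665
0.06 16 a [-0.0024  0.0073] b [0.0643 0.0653] z 0.060453893404481596
```

View pics/w5.png

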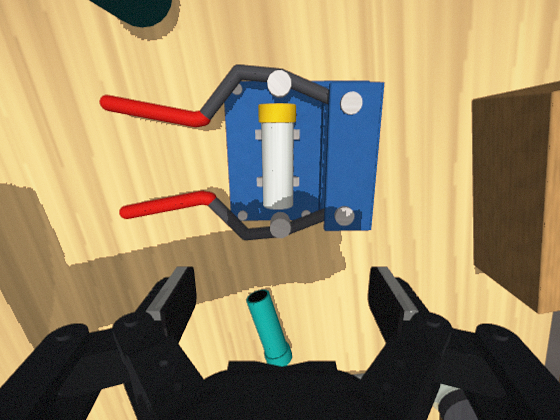

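The stub lies straight in the nest at (278,157), with its centre within about 2 mm of the nest's. The handles are too wide to grasp, so I'll nudge the right (-y) one inward with closed fingers, on the side away from the tin, then grasp both.

```bash
cat >> h.py <<'E'
def pw(a,b,z): return np.array([.582+.9901*a+.1405*b,.1422-.1405*a+.9901*b,z])
def wp(p): d=np.asarray(p)[:2]-[.582,.1422]; return d@[.9901,-.1405], d@[.1405,.9901]
E
python3 -c "
from h import *
go(*pw(-.117,-.088,.15),1.43)"
```

```text
yaw 1.43 shift mm [-115.1   55.    72. ] rot [-0.002  0.003 -1.571]
yaw 4.572 shift mm [-115.1   55.    72. ] rot [0.003 0.002 1.571]
j6 1.774311512703249 j1 0.06261129432686806 toolx [ 0.99008499 -0.14043839 -0.00296325]
```

Call:
{"api": "send_rows", "payload": {
  "rows": [
    [-115, 55, 72, 0, 0, -1.571, 0],
    [-115, 55, 72, 0, 0, -1.571, 0],
    [-115, 55, 72, 0, 0, -1.571, 0],
    [-115, 55, 72, 0, 0, -1.571, 0],
    [-115, 55, 72, 0, 0, -1.571, 0],
    [-115, 55, 72, 0, 0, -1.571, 0],
    [-115, 55, 72, 0, 0, -1.571, 0],
    [-115, 55, 72, 0, 0, -1.571, 0]
  ]
}}

```text
t: 10.55
ee_pos: [0.4542, 0.0716, 0.1503]
tool_rot: [0.861, 0.508, -0.001, -0.001]
wrist_force: [-0.8, 0.4, -0.5]
finger_gap: -0.003
```

Call:
{"api": "send_rows", "payload": {
  "rows": [
    [0, 0, 0, 0, 0, -0.39, 0],
    [0, 0, 0, 0, 0, -0.39, 0],
    [0, 0, 0, 0, 0, -0.39, 0],
    [0, 0, 0, 0, 0, -0.39, 0]
  ]
}}

```text
t: 10.95
ee_pos: [0.4543, 0.0716, 0.1504]
tool_rot: [0.749, 0.663, -0.001, -0.001]
wrist_force: [-0.3, 0.4, 0.6]
finger_gap: -0.001
```

Run:
```python
from h import *
s=readout.state();print(s['t'],s['ee_pos'],wp(s['ee_pos']),s['joint_pos'],s['wrist_force'],s['finger_gap'])
c=camera("wrist");cv2.imwrite("pics/w6.png",c["frame"][:,:,::-1])
go(*pw(-.117,-.088,.026),1.43)
```

```text
10.95 [0.45432495 0.07160042 0.15038291] (np.float64(-0.11649182309653011), np.float64(-0.08783898384563721)) [-4.38907198e-03  2.40593101e-01 -5.38256795e-01  7.93933029e-01
 -2.04438487e-05  1.17469508e-01] [-0.31130168  0.42323178  0.62331792] -0.0013071730766385779
yaw 1.43 shift mm [-1.000e-01 -4.000e-01  1.245e+02] rot [-0.002  0.     0.017]
yaw 4.572 shift mm [-1.000e-01 -4.000e-01  1.245e+02] rot [-0.000e+00 -3.000e-03 -3.124e+00]
j6 0.11912851011994421 j1 -0.004399164162701088 toolx [ 1.23213575e-01  9.92380154e-01 -2.10370253e-04]
```

View pics/w6.png

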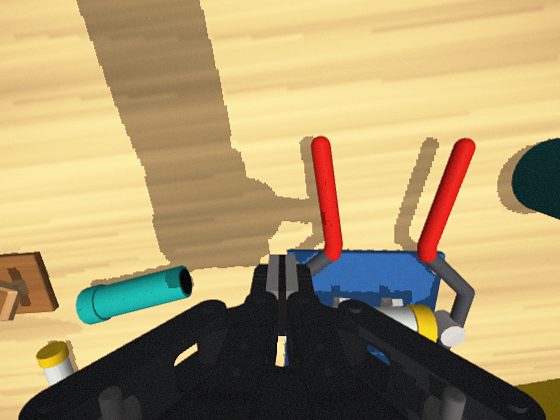

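The closed fingers hang at (280,265), outside the right handle, which runs from (322,140) to (335,255). The way down is clear.

Call:
{"api": "send_rows", "payload": {
  "rows": [
    [0, 0, 40, 0, 0, 0.017, 0],
    [0, 0, 80, 0, 0, 0.017, 0],
    [0, 0, 105, 0, 0, 0.017, 0],
    [0, 0, 122, 0, 0, 0.017, 0],
    [0, 0, 124, 0, 0, 0.017, 0]
  ]
}}

```text
t: 11.5
ee_pos: [0.4528, 0.0715, 0.025]
tool_rot: [0.755, 0.656, -0.002, -0.002]
wrist_force: [0.2, -0.1, -0.4]
finger_gap: 0.003
```

Call:
{"api": "send_rows", "payload": {
  "rows": [
    [5, 0, 0, 0, 0, 0, 0],
    [10, 0, 0, 0, 0, 0, 0],
    [14, 0, 0, 0, 0, 0, 0],
    [18, 0, 0, 0, 0, 0, 0],
    [22, 0, 0, 0, 0, 0, 0],
    [22, 0, 0, 0, 0, 0, 0]
  ]
}}

```text
t: 12.1
ee_pos: [0.4588, 0.0936, 0.0278]
tool_rot: [0.754, 0.657, 0.0, 0.001]
wrist_force: [0.6, -0.5, 0.5]
finger_gap: -0.001
```

Run:
```python
from h import *
s=readout.state();print(s['t'],s['ee_pos'],wp(s['ee_pos']),s['wrist_force'],s['finger_gap'])
c=camera("wrist");cv2.imwrite("pics/w7.png",c["frame"][:,:,::-1])
```

```text
12.1 [0.45879765 0.0936473  0.02780034] (np.float64(-0.11516099517062199), np.float64(-0.06538195703147448)) [ 0.64871349 -0.48620357  0.46849701] -0.0006464560753930345
```

View pics/w7.png

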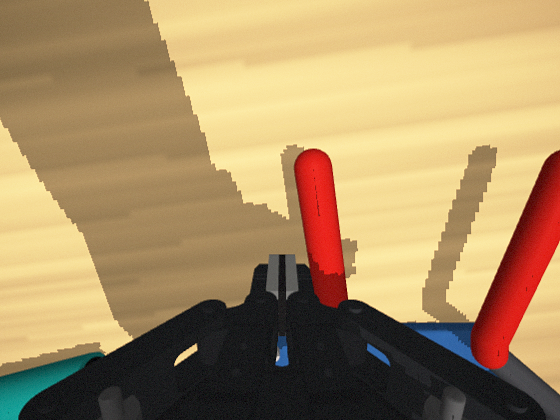

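Call:
{"api": "send_rows", "payload": {
  "rows": [
    [4, 0, 0, 0, 0, 0, 0],
    [8, 0, 0, 0, 0, 0, 0],
    [11, 0, 0, 0, 0, 0, 0],
    [14, 0, 0, 0, 0, 0, 0],
    [16, 0, 0, 0, 0, 0, 0],
    [16, 0, 0, 0, 0, 0, 0]
  ]
}}

```text
t: 12.75
ee_pos: [0.4608, 0.1093, 0.0274]
tool_rot: [0.754, 0.656, 0.0, 0.0]
wrist_force: [1.8, -3.3, 2.1]
finger_gap: 0.003
```

```bash
cat >> h.py <<'E'
def handles(c,s):
    P=cloud(c,s);hsv=cv2.cvtColor(c['frame'],cv2.COLOR_RGB2HSV)
    red=(((hsv[...,0]<6)|(hsv[...,0]>174))&(hsv[...,1]>150)&(hsv[...,2]>60)).astype(np.uint8)
    n,l,st,ce=cv2.connectedComponentsWithStats(red)
    for i in range(1,n):
        if st[i,4]>300:
            Q=P[l==i];Q=Q[np.isfinite(Q[:,2])&(Q[:,2]>.03)&(Q[:,2]<.06)];z=Q[:,2];T=Q[z>.051]
            ab=np.array([wp(q) for q in T]);k=np.polyfit(ab[:,0],ab[:,1],1)
            print('red px',np.round(ce[i]),st[i,4],'a range',ab[:,0].min(),ab[:,0].max(),'b at -.115: %.4f slope %.3f'%(np.polyval(k,-.115),k[0]))
E
python3 - <<'E'
from h import *
s=readout.state();print(s['t'],s['ee_pos'],wp(s['ee_pos']),s['wrist_force'],s['finger_gap'])
c=camera("wrist");cv2.imwrite("pics/w8.png",c["frame"][:,:,::-1])
handles(c,s)
E
```

```text
12.75 [0.46082422 0.10929717 0.02737254] (np.float64(-0.11535329107488275), np.float64(-0.049602286537320225)) [ 1.78706522 -3.3494764   2.06386886] 0.0027165278021424604
red px [325. 227.] 5205 a range -0.177713568259938 -0.10882474928098332 b at -.115: -0.0293 slope 0.090
red px [461. 245.] 7733 a range -0.17740129327646034 -0.08334224455836642 b at -.115: 0.0268 slope -0.078
```

View pics/w8.png

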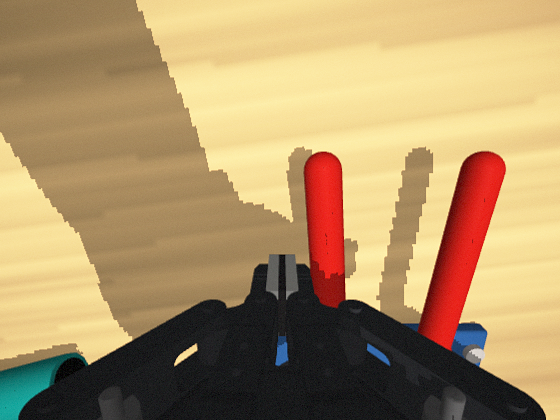

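The handles moved in symmetrically and are about 72 mm over the outside at the grip points, narrow enough to grasp. I'll back off, rise, open and straddle them.

Call:
{"api": "send_rows", "payload": {
  "rows": [
    [-15, 0, 0, 0, 0, 0, 0],
    [-15, 0, -30, 0, 0, 0, 0],
    [-15, 0, -75, 0, 0, 0, 30],
    [15, 0, -90, 0, 0, 0, 85],
    [49, 0, -90, 0, 0, 0, 85],
    [49, 0, -90, 0, 0, 0, 85],
    [49, 0, -90, 0, 0, 0, 85],
    [49, 0, -90, 0, 0, 0, 85]
  ]
}}

```text
t: 13.6
ee_pos: [0.4657, 0.1574, 0.1165]
tool_rot: [0.754, 0.656, -0.001, -0.001]
wrist_force: [-0.0, -0.2, 0.3]
finger_gap: 0.99
```

Run:
```python
from h import *
s=readout.state();print(s['t'],s['ee_pos'],wp(s['ee_pos']),s['wrist_force'],s['finger_gap'])
c=camera("wrist");cv2.imwrite("pics/w9.png",c["frame"][:,:,::-1])
handles(c,s)
go(*pw(-.115,-.001,.016),1.43)
```

```text
13.6 [0.46573673 0.15737428 0.11648746] (np.float64(-0.11724425004388045), np.float64(-0.001310939348309786)) [-0.02572112 -0.23171335  0.29794111] 0.9904370680781867
red px [245. 210.] 2860 a range -0.17719815512695883 -0.06951841737804955 b at -.115: -0.0291 slope 0.078
red px [325. 209.] 2872 a range -0.1772724844424871 -0.0691302794997275 b at -.115: 0.0280 slope -0.071
yaw 1.43 shift mm [  0.5   2.2 100.6] rot [-0.002  0.     0.001]
yaw 4.572 shift mm [  0.5   2.2 100.6] rot [-0.    -0.004 -3.14 ]
j6 0.31419545209517125 j1 0.17473417641409347 toolx [ 1.39009792e-01  9.90290961e-01 -2.99848429e-04]
```

View pics/w9.png

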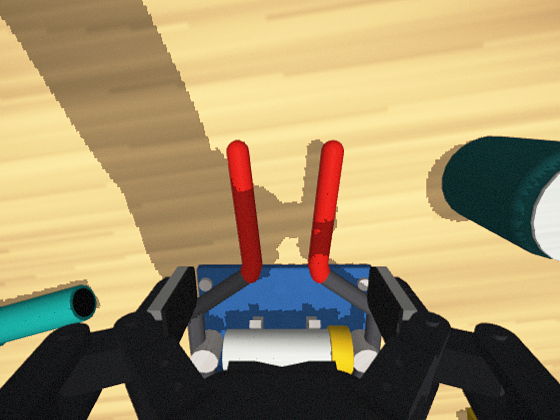

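The open fingers straddle both handles, seen at (245,210) and (325,209). I'll descend, then close gently with a 20 N grip.

Call:
{"api": "send_rows", "payload": {
  "rows": [
    [0, 2, 25, 0, 0, 0, 85],
    [0, 2, 50, 0, 0, 0, 85],
    [0, 2, 70, 0, 0, 0, 85],
    [0, 2, 85, 0, 0, 0, 85],
    [0, 2, 95, 0, 0, 0, 85],
    [0, 2, 98, 0, 0, 0, 85],
    [0, 2, 98, 0, 0, 0, 85]
  ],
  "grip_force": 20
}}

```text
t: 14.35
ee_pos: [0.4689, 0.1571, 0.0191]
tool_rot: [0.755, 0.656, -0.0, -0.0]
wrist_force: [-0.1, 0.1, 0.1]
finger_gap: 0.995
```

Call:
{"api": "send_rows", "payload": {
  "rows": [
    [0, 0, 0, 0, 0, 0, 76],
    [0, 0, 0, 0, 0, 0, 70],
    [0, 0, 0, 0, 0, 0, 66],
    [0, 0, 0, 0, 0, 0, 62]
  ],
  "grip_force": 20
}}

```text
t: 14.75
ee_pos: [0.4705, 0.1587, 0.0203]
tool_rot: [0.754, 0.657, 0.002, -0.0]
wrist_force: [1.5, 6.1, 3.6]
finger_gap: 0.726
```

Call:
{"api": "send_rows", "payload": {
  "rows": [
    [0, 0, 0, 0, 0, 0, 60],
    [0, 0, 0, 0, 0, 0, 58],
    [0, 0, 0, 0, 0, 0, 56],
    [0, 0, 0, 0, 0, 0, 56]
  ],
  "grip_force": 20
}}

```text
t: 15.15
ee_pos: [0.471, 0.1589, 0.0208]
tool_rot: [0.754, 0.657, 0.002, 0.0]
wrist_force: [0.0, 4.9, 8.4]
finger_gap: 0.656
```

Call:
{"api": "send_rows", "payload": {
  "rows": [
    [1.5, 0, -1, 0, 0, 0, 54],
    [1.5, 0, -1, 0, 0, 0, 51],
    [1.5, 0, -2, 0, 0, 0, 48],
    [1.5, 0, -2, 0, 0, 0, 45],
    [1.5, 0, -2, 0, 0, 0, 42],
    [1.5, 0, -2, 0, 0, 0, 40],
    [1.5, 0, -2, 0, 0, 0, 40],
    [1.5, 0, -2, 0, 0, 0, 40]
  ],
  "grip_force": 20
}}

```text
t: 15.95
ee_pos: [0.4697, 0.159, 0.0216]
tool_rot: [0.754, 0.656, 0.0, 0.0]
wrist_force: [1.6, 1.8, 4.3]
finger_gap: 0.469
```

Run:
```python
from h import *
s=readout.state();print(s['t'],s['ee_pos'],wp(s['ee_pos']),s['wrist_force'],s['finger_gap']*85.4)
c=camera("wrist");cv2.imwrite("pics/w10.png",c["frame"][:,:,::-1])
handles(c,s)
```

```text
15.95 [0.46973775 0.15904213 0.02156515] (np.float64(-0.11351717485711446), np.float64(0.000902542016890287)) [1.61029001 1.75181077 4.26558917] 40.04254174174924
red px [254. 257.] 7289 a range -0.17498769117873225 -0.07907797037403744 b at -.115: -0.0124 slope 0.001
red px [310. 257.] 7278 a range -0.17467750147156935 -0.0786164042293952 b at -.115: 0.0116 slope 0.006
```

View pics/w10.png

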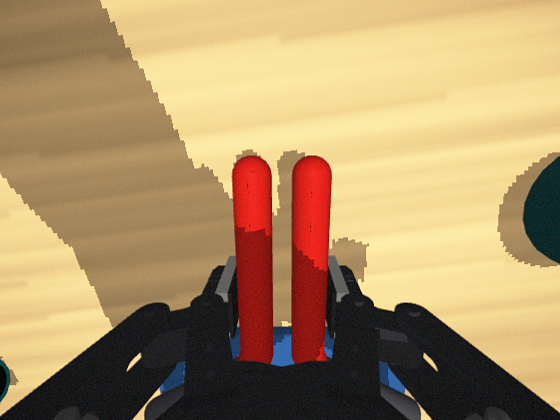

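The handles are parallel, about 12–12.5 mm either side of the axis, so they look together. I'll command a smaller opening at the same light force to confirm they are against the hard stop.

Call:
{"api": "send_rows", "payload": {
  "rows": [
    [0, 0, 0, 0, 0, 0, 37],
    [0, 0, 0, 0, 0, 0, 35],
    [0, 0, 0, 0, 0, 0, 35],
    [0, 0, 0, 0, 0, 0, 35]
  ],
  "grip_force": 20
}}

```text
t: 16.4
ee_pos: [0.4699, 0.159, 0.0218]
tool_rot: [0.754, 0.656, 0.001, 0.0]
wrist_force: [1.7, 1.9, 7.0]
finger_gap: 0.457
```

It stopped at 39 mm against a command of 35, so it's on the stop. I'll release, rise and inspect the cap.

Call:
{"api": "send_rows", "payload": {
  "rows": [
    [0, 0, 0, 0, 0, 0, 45],
    [0, 0, 0, 0, 0, 0, 60],
    [0, 0, 0, 0, 0, 0, 75],
    [0, 0, 0, 0, 0, 0, 80],
    [0, 0, -20, 0, 0, 0, 80],
    [0, 0, -60, 0, 0, 0, 80],
    [0, 0, -110, 0, 0, 0, 80],
    [0, 0, -160, 0, 0, 0, 80]
  ]
}}

```text
t: 17.2
ee_pos: [0.4682, 0.1586, 0.1824]
tool_rot: [0.754, 0.656, -0.001, -0.0]
wrist_force: [1.2, 0.2, -0.8]
finger_gap: 0.936
```

Call:
{"api": "send_rows", "payload": {
  "rows": [
    [0, -10, -40, 0, 0, 0, 80],
    [0, -10, -40, 0, 0, 0, 80],
    [0, -10, -40, 0, 0, 0, 80]
  ]
}}

```text
t: 17.5
ee_pos: [0.4596, 0.1603, 0.2219]
tool_rot: [0.754, 0.656, 0.001, 0.001]
wrist_force: [-0.5, -0.4, -0.6]
finger_gap: 0.937
```

Run:
```python
from h import *
s=readout.state();print(s['t'],s['ee_pos'],wp(s['ee_pos']),s['wrist_force'],s['finger_gap']*85.4)
c=camera("wrist");cv2.imwrite("pics/w11.png",c["frame"][:,:,::-1])
handles(c,s)
P=cloud(c,s);hsv=cv2.cvtColor(c['frame'],cv2.COLOR_RGB2HSV)
Q=P.reshape(-1,3);ab=np.array(wp([0,0]));d=Q[:,:2]-[.582,.1422];a=d@[.9901,-.1405];b=d@[.1405,.9901]
k=np.isfinite(Q[:,2])&(np.abs(a)<.012)&(np.abs(b)<.08)&(Q[:,2]>.045)&(Q[:,2]<.075)
ye=((hsv[...,0]>18)&(hsv[...,0]<34)&(hsv[...,1]>180)).reshape(-1)
gr=(hsv[...,1]<60).reshape(-1)
for n,m in(('yellow',k&ye),('grey z>.058',k&gr&(Q[:,2]>.0612))):
    print(n,m.sum(),'b',np.percentile(b[m],[0,1,99,100]),'z',Q[m,2].max())
cv2.imwrite("pics/w11c.png",cv2.resize(c['frame'][200:400,180:400,::-1],None,fx=3,fy=3,interpolation=2))
```

```text
17.5 [0.45964106 0.16030753 0.22185784] (np.float64(-0.12369169000149897), np.float64(0.0007368352330308393)) [-0.53690245 -0.43674169 -0.56986739] 80.0458265209555
red px [270. 190.] 1347 a range -0.17384030663228683 -0.06626976288513958 b at -.115: -0.0134 slope -0.005
red px [294. 190.] 1317 a range -0.1739067301637423 -0.06649974856667873 b at -.115: 0.0123 slope 0.014
yellow 261 b [0.03257267 0.03265032 0.04906172 0.05066706] z 0.0670176638008465
grey z>.058 729 b [-0.04994893 -0.04875542  0.03156568  0.03188333] z 0.06466240935245887
```

View pics/w11.png

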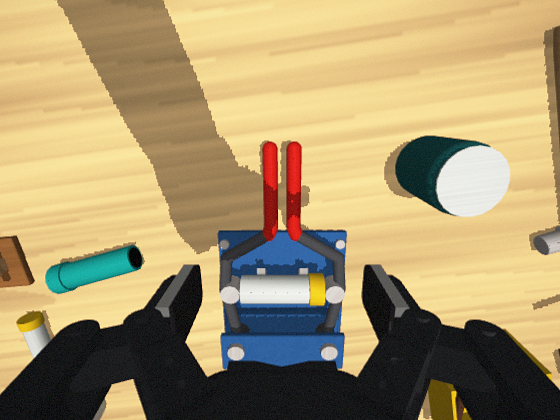

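The overall length is now about 100 mm: yellow from b=+33 to +51 mm, bare pipe down to -50 mm. The handles are parallel at ±13 mm, so the cap is home. I'll check the surroundings once more, then hand in.

Run:
```python
from h import *
c=camera("top");cv2.imwrite("pics/top1.png",c["frame"][:,:,::-1])
for n in ("tin","jar","wrench","hammer"): pp(c,n,0,None,1)
a=cv2.imread("pics/top0.png").astype(int);d=np.abs(a-c["frame"][:,:,::-1]).max(2)
for n,(u,v) in dict(tin=(187,233),jar=(347,143),wrench=(415,270),hammer=(140,232)).items(): print(n,d[v-20:v+20,u-20:u+20].mean())
print(readout.state()['wrist_force']); ticket.sign_off()
```

```text
tin 0.75 px 192.3 235.6 xyz@z [0.4563 0.3259 0.    ]
jar 0.83 px 346.0 146.6 xyz@z [ 0.7678 -0.2013  0.    ]
wrench 0.87 px 412.2 276.7 xyz@z [ 0.3199 -0.4239  0.    ]
tin 42.08125
jar 8.240625
wrench 9.1025
hammer 9.015
[-0.55882865 -0.5026234   0.44728587]
the job is handed in; nothing more can be done
```

View pics/top1.png

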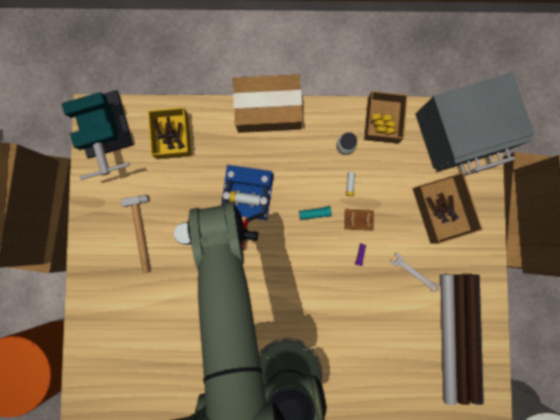

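The job is done and handed in at about 17.5 s of the 61 s allowed. The stub is in the press nest with its cap snapped home, the handles are together, and the robot is touching nothing.

- **What I did:** I picked the large metal stub with the yellow cap from the wooden rest and laid it in the nest. I nudged the right handle in with closed fingers, using about 4 N sideways. Then I squeezed both handles together with the grip set to 20 N, until they came up against the stop.
- **Cap and handles:** With the gripper raised clear, the overall length measures about 100 mm, from -50 to +51 mm along the nest. The yellow cap takes up 18 mm of that, which matches fully home. The handles are parallel, about 13 mm either side of the axis, which matches closed.
- **Bystanders:** In the last top view, the tin, jar, wrench and hammer sit where they began.
    - The network's positions for the tin and wrench repeat to within 2 and 10 mm.
    - Its jar position differs by 18 mm, though the picture around the jar hardly changed.
    - It did not find the hammer this time, though the hammer is plainly visible and unmoved.
    - The picture changed strongly around the tin because the arm now partly covers it. Its position still agrees with the start.

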